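# Hang a slotted instrument plate on the twin-peg draining stand

### The job

The slotted steel plate standing in the white trough is to drain on the twin-peg stand. First slide the blue drip tray along the bench, without lifting it, until its long side meets the foot of the stand squarely and centred under the pegs; then take the plate out by its red grip and hang it by its two holes on both pegs, with both holes dropped into the grooves behind the black peg heads so that it cannot shake off, and let it hang still. Don't let the plate touch the bench or the tray, and leave the other things on the bench where they are.

Things in the scene. Friction and masses are not known exactly. Their poses are not given: they have to be found in the camera images.
- drain_stand: Draining stand, fixed: grey base slab 75 x 170 x 14 mm (x 0 to +75), two square steel posts (14 mm, 172 mm high, centres at y = +-55 mm), thin cross rod between them at 70 mm. A level peg sticks out 52 mm along -x from each post, axis 155 mm above the bench. Origin: on the bench, midway between the posts, under the front face of posts and slab. x points from the peg tips back to the posts, z up.
- peg_tip_left (a point): Tip of the peg at the stand's +y, on its axis, 155 mm above the bench. Each peg, measured outward from the post: shaft 10 mm dia. (0 to 16 mm), rubber collar 22 mm dia. (16 to 20), groove 8 mm dia. (20 to 34), black head 12 mm dia. (36 to 40) tapering to 5 mm at its tip (52).
- peg_tip_right (a point): Tip of the other, equal peg, at the stand's -y.
- groove_left (a point): Where the centre of a hole of the plate lies when it hangs in the groove of the +y peg: 27 mm in front of the post, 4 mm below the peg's axis.
- groove_right (a point): The same for the peg at -y.
- dip_trough: White plastic trough, fixed, empty, 62 x 196 mm over its rim, 62 mm high, floor 4 mm above the bench, long along its y. Origin: centre of its underside. Four ribs inside (at y = +-60 mm) leave an 8 mm slot along y, open at the top, in which the plate stands upright.
- drain_plate: Slotted steel plate 150 mm wide (y), 5 mm thick (x), 110 mm high (z), both faces alike, 0.2 to 0.36 kg; on the middle of its top edge a red grip, 54 mm along y, 12 mm thick along x, from 110 to 138 mm above the lower edge. Origin: middle of the lower edge. It starts upright in the trough, lower edge 4 mm above the bench.
- hole_a (a point): Centre of the hole at the plate's +y end. The two holes are round, 16 mm dia., 110 mm apart, centres 93 mm above the lower edge and 17 mm below the top edge.
- hole_b (a point): Centre of the hole at the plate's -y end.
- grip_top (a point): Middle of the top of the red grip.
- drip_tray: Blue enamel drip tray with a black rolled rim, loose, lying flat on the bench in front of the stand: 117 mm (its x) by 182 mm (its y), 20 mm high, walls about 5 mm and floor 4 mm thick. Origin: centre of its underside. 0.25 to 0.45 kg. When it touches the stand's foot its origin lies 58 mm in front of the stand's origin.
- cotton_flask: Small conical flask, 72 mm dia., 129 mm high, stoppered; origin at the centre of its underside. Leave alone.
- beaker: Clear beaker, 53 mm dia., 70 mm high; origin at the centre of its underside. Leave alone.
- tape_roll: Roll of paper tape lying flat, 62 mm dia., 19 mm high; origin at the centre of its underside. Leave alone.
- timer: Grey timer, 58 x 62 x 21 mm; origin at the centre of its underside. Leave alone.
- dropper_bottle: White dropper bottle, 29 mm dia., 82 mm high; origin at the centre of its underside. Leave alone.

How it is judged:
On the way, in this order (a step that is already met when the one before it is completed fails the run):
1. the drip tray lies against the foot of the stand, square and centred under the pegs (x of drip_tray in the frame of drain_stand between -0.078 and -0.052 m and y of drip_tray in the frame of drain_stand between -0.015 and 0.015 m and angle between the x axis of drip_tray and the x axis of drain_stand, either way round below 0.12 rad and height (world z) of drip_tray below 0.008 m), for 0.2 s.
2. both of the plate's holes are over the two pegs (((distance between hole_a and groove_left below 0.016 m and distance between hole_b and groove_right below 0.016 m) or (distance between hole_a and groove_right below 0.016 m and distance between hole_b and groove_left below 0.016 m))), for 0.1 s.
At the end, for the whole second after the job is handed in: The plate hangs still and upright (within 7 degrees) from both pegs, each hole's centre within 8.5 mm of its seat in the groove behind the peg head; the drip tray lies flat, its rear side within 20 mm of the stand's foot, centred within 15 mm and square within 7 degrees (all of step 1 and ((distance between hole_a and groove_left below 0.0085 m and distance between hole_b and groove_right below 0.0085 m) or (distance between hole_a and groove_right below 0.0085 m and distance between hole_b and groove_left below 0.0085 m)) and angle between drain_plate's own z axis and vertical below 0.12 rad and linear speed of drain_plate below 0.03 m/s and angular speed of drain_plate below 0.3 rad/s and contact force between drain_plate and drain_stand above 1 N); the robot touches nothing.
It fails at once if the drip tray is lifted or tipped (height (world z) of drip_tray above 0.012 m or angle between drip_tray's own z axis and vertical above 0.15 rad).
It fails at once if the plate touches the drip tray (contact force between drain_plate and drip_tray above 0.5 N).
It fails at once if the plate is dropped on the bench or laid down (height (world z) of drain_plate below 0.002 m or angle between drain_plate's own z axis and vertical above 0.7 rad).
It fails at once if another thing on the bench is pushed away or knocked over (distance of any of cotton_flask, beaker, tape_roll, timer, dropper_bottle from where it was at the start of the episode above 0.025 m or angle between any of cotton_flask, beaker, tape_roll, timer, dropper_bottle's own z axis and vertical above 0.5 rad).
It also fails if it takes over 72 s, if anything falls off the work surface, if the arm or the gripper's body presses on something with over 40 N, if the wrist force passes 120 N, or if a joint passes its speed limit or range.

### The arm

A 6-joint arm with a two-finger parallel gripper is mounted at the origin on a cart in front of the work surface, level with it; the furniture and walls round the work are solid. World frame = base frame: x ahead of the robot, y to its left, z up, the work surface at z = 0. Lengths are in m, angles in rad, forces in N, time in s.
With the tool pointing down it reaches from about 0.375 to 0.9 m from the base axis. Payload 3.1 kg.
Tool frame: the origin (TCP) lies at the very end of the fingers, on their centre line; the grasp point (between the pads) lies 19 mm behind it; x points along the fingers, y is the direction in which the jaws open and shut, and the axes are right-handed (so a half turn about x gives the same grasp; the last joint's range is limited). The gripper opens to 85 mm and grips with 20 to 120 N. Pads are 22 mm wide; open, the fingers measure 114 mm over their backs; the gripper's body (76 mm by 85 mm) begins 54 mm behind the grasp point. The pads swing forward as they close: fully open they stand 13 mm farther back than shut.
Start: joints at [-1.375, 0.527, 1.433, -0, 1.181, -0.178], TCP at [0.229, -0.582, 0.231] pointing down, gripper open.
Joint ranges: [-3.08, 3.08], [-0.75, 2.2], [0.22, 2.44], [-1.43, 4.57], [0, 2.65], [-2.85, 2.85]. Speed limits (rad/s): [2.79, 2.79, 3.14, 3.14, 3.14, 3.14].

### API

Orientations are given as a unit quaternion [x, y, z, w].
In Python, from station import sense, snapshot, camera_model, sign_off gives the robot as it stands.
- The arm moves only by the tool step_arm, never from a script. Its argument "increments" is one flat list of numbers, 5 for each row, row after row: the shift along the tool's x, y, z in units of 60 mm (1.0 is 60 mm), then the turn about the tool's x in units of 5 degrees (1.0 is 5 degrees), then the closure, from 0 (fully open) to 1 (shut). A call has exactly 5 rows; each row is the pose to reach, as a shift and turn from the pose measured when the call began, along the tool's axes at that moment; what a row does not reach only later rows make up. A row lasts 1/8 s, in which the tool goes at most 62.5 mm and 10.7 degrees, less where a joint would pass 70% of its speed; a pose out of reach is approached as far as the arm can. A call with a gripper value outside its range is refused whole. The fingers move at their own pace and stop on an object; "grip_force" is the grip in N (left out, the last holds). Time passes only in rows, so rows that repeat a pose let the fingers close, or fill a call up. It gives the time, the measured TCP pose, the force and the opening at its end, in the units of the state.
- sense(): the state, without advancing time (a new reading comes with each control period).
- snapshot(name): name is "scene" or "top" or "wrist"; returns the picture (400x640x3 uint8, blue, green, red); there is no depth.
- camera_model(name): a dict with "vertical_fov" (degrees; the focal length in pixels is half the picture's height over the tangent of half this angle, whatever the lens; pixels are square), "cx", "cy" (the principal point, pixels), "R" (3x3) and "t" (3): a world point X has camera coordinates R X + t. Camera axes: x right, y down, z forward; pixel columns grow to the right and rows downward; lengths in m; the calibration is good to about 2 mm. The wrist camera is an equidistant fisheye: a pixel r from the principal point sees the ray r / f radians off the axis. A picture is of the moment at which its call begins: read the wrist's pose just before it. camera_model takes no time and is no camera call; for the wrist camera it gives the pose at the moment of the call.
- sign_off(): hands the job in, once; it reports no verdict.
The state is a dict: "t": time; "q": joint angles; "qd": joint speeds; "tau": joint torques, N m; "tcp_pos": TCP position; "tool_rot": TCP orientation; "force": force on the tool from outside, world axes, zero at the start; "ft_torque": the same for the moment, N m; "finger_gap": opening from 0.0 (shut) to 1.0 (fully open).
Only numpy, scipy, OpenCV 4.12 (cv2) and the standard library are available. Lean on these libraries where they do the work, as an engineer would, in place of code of your own. Each camera call takes 0.05 s, during which the arm holds its last target. There are 200 camera calls.

## Working session

There is one attempt and no reset: what is moved stays moved. The work goes in short steps, Python scripts to look and compute and a tool call to move; the robot and the scene stay as the last step left them, time stands still between calls to the robot, and variables do not carry over. Pictures are saved under pics/ and viewed, about 8 in all and at most 12, crops included, and the job is handed in when it is done.

Besides the shell and the picture viewer there is one more tool, called after "Emit:" as a command line: name --argument value ..., lists and objects as JSON in quotes. step_arm: Moves the arm, as the interface text tells. Its arguments: {"type":"object","properties":{"increments":{"type":"array","items":{"type":"number"}},"grip_force":{"type":"number"}},"required":["increments"]}

```bash
mkdir -p pics; ls
python3 - <<'E'
from station import *
import cv2
print(sense())
for n in("scene","top"):
    cv2.imwrite(f"pics/{n}0.png",snapshot(n)); m=camera_model(n); print(n,m)
print(camera_model("wrist"))
E
```

```text
pics
{'t': 0.0, 'q': array([-1.37445647e+00,  5.28469506e-01,  1.43387080e+00, -1.23570121e-05,
        1.18137762e+00, -1.78503198e-01]), 'qd': array([-6.17204768e-04,  3.03417079e-04,  1.41274308e-04, -1.71950331e-04,
        1.27925094e-03,  4.69799315e-05]), 'tau': array([ 7.04891263e-04, -4.42351770e+01, -1.78023612e+01, -6.48348737e-05,
        8.48212367e-03, -2.75324425e-06]), 'tcp_pos': array([ 0.22871398, -0.58090344,  0.23034157]), 'tool_rot': array([-0.69471244, -0.13250541,  0.69473392, -0.13100275]), 'force': array([-0.13018893, -0.08523164,  0.11082351]), 'ft_torque': array([-0.0370362 ,  0.00119196, -0.01612758]), 'finger_gap': 1.0018467663810344}
scene {'vertical_fov': 49.44200889967854, 'cx': 315.153163516187, 'cy': 193.27437402201798, 'R': array([[-0.89804009, -0.43920868,  0.0248943 ],
       [-0.24423449,  0.45071502, -0.85860671],
       [ 0.36588729, -0.7771433 , -0.51203006]]), 't': array([0.54901871, 0.21092435, 1.17566361])}
top {'vertical_fov': 50.60656803152298, 'cx': 318.7500099809777, 'cy': 197.50001672245114, 'R': array([[-0.13147252, -0.99131107,  0.00416333],
       [-0.92787732,  0.12157915, -0.35250842],
       [ 0.34893933, -0.05020823, -0.93579938]]), 't': array([0.18569917, 0.58494776, 1.33830983])}
{'vertical_fov': 65.70646984690485, 'cx': 316.7377860194406, 'cy': 196.1242509434387, 'R': array([[ 0.36687397, -0.93026755, -0.00240254],
       [-0.89116003, -0.35218959,  0.28600051],
       [-0.26690314, -0.1027851 , -0.95822645]]), 't': array([-0.62435939, -0.03609894,  0.38013704])}
```

View pics/scene0.png

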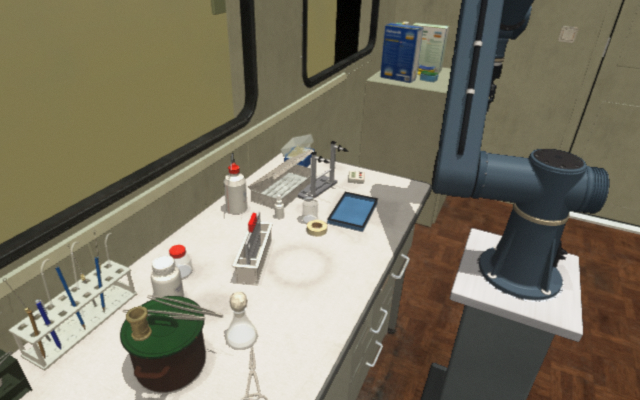

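View pics/top0.png

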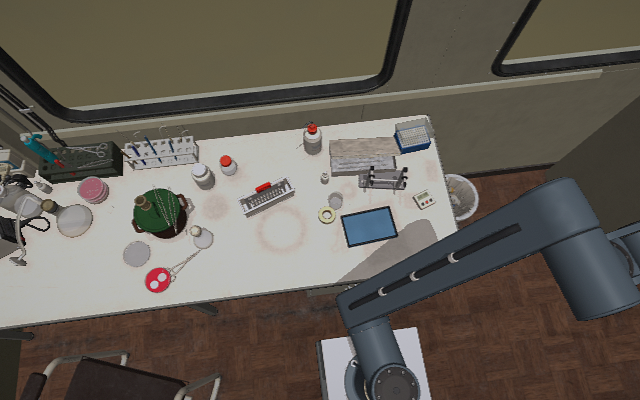

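Run:
```python
import cv2,numpy as np
t=cv2.imread("pics/top0.png");s=cv2.imread("pics/scene0.png")
a=cv2.resize(t[150:260,310:450],None,fx=5,fy=5,interpolation=cv2.INTER_CUBIC)
cv2.imwrite("pics/tc.png",a)
b=cv2.resize(s[130:290,225:385],None,fx=3.7,fy=3.7,interpolation=cv2.INTER_CUBIC)
cv2.imwrite("pics/sc.png",b)
```

```text
(no output)
```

View pics/tc.png

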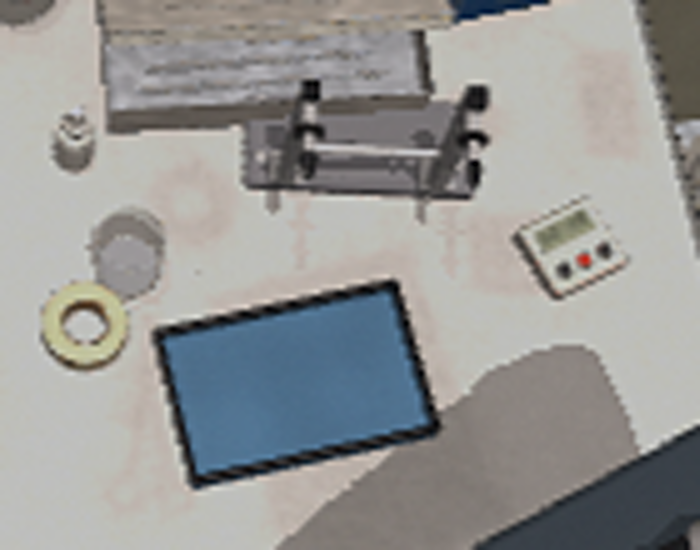

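View pics/sc.png

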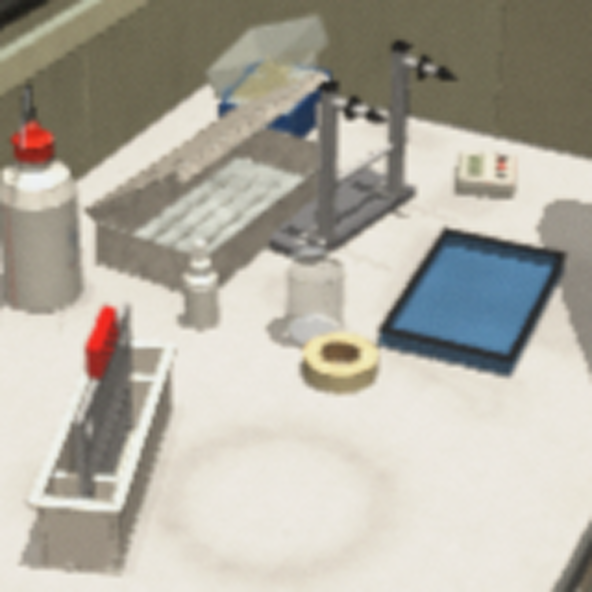

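```bash
cat > h.py <<'E'
import numpy as np,cv2
from scipy.spatial.transform import Rotation as Rn
from station import *
def ray(m,u,v,fish=False):
    f=200/np.tan(np.radians(m["vertical_fov"])/2)
    d=np.array([(u-m["cx"])/f,(v-m["cy"])/f,1.])
    if fish:
        r=np.hypot(d[0],d[1]); d=np.array([d[0]/r*np.sin(r),d[1]/r*np.sin(r),np.cos(r)]) if r>1e-9 else d
    R=np.array(m["R"]); return -R.T@m["t"], R.T@(d/np.linalg.norm(d))
def onz(m,u,v,z,fish=False):
    c,d=ray(m,u,v,fish); return (c+d*(z-c[2])/d[2])
def proj(m,X,fish=False):
    f=200/np.tan(np.radians(m["vertical_fov"])/2); p=np.array(m["R"])@X+m["t"]
    if fish:
        r=np.hypot(p[0],p[1]); k=np.arctan2(r,p[2])/r*f
    else: k=f/p[2]
    return np.array([m["cx"]+p[0]*k,m["cy"]+p[1]*k])
def tri(r1,r2):
    A=np.zeros((3,3));b=np.zeros(3)
    for c,d in(r1,r2):
        P=np.eye(3)-np.outer(d,d);A+=P;b+=P@c
    X=np.linalg.solve(A,b); return X,[np.linalg.norm((np.eye(3)-np.outer(d,d))@(X-c)) for c,d in(r1,r2)]
def togo(X,s=None):
    s=s or sense(); return Rn.from_quat(s["tool_rot"]).inv().apply(np.array(X)-s["tcp_pos"])/.06
E
python3 - <<'E'
from h import *
np.set_printoptions(precision=4,suppress=True)
T=camera_model("top");S=camera_model("scene")
t=lambda u,v:(310+u/5,150+v/5)
s=lambda u,v:(225+u/3.7,130+v/3.7)
img=cv2.imread("pics/top0.png")
hsv=cv2.cvtColor(img,cv2.COLOR_BGR2HSV)
m=cv2.inRange(hsv,(95,90,60),(115,255,255));m[:200]=0;m[:, :330]=0;m[250:]=0;m[:,410:]=0
c=max(cv2.findContours(m,0,2)[0],key=cv2.contourArea);r=cv2.minAreaRect(c);print(r)
P=np.array([onz(T,*p,.012) for p in cv2.boxPoints(r)]);print("tray in",P[:,:2].tolist(),P.mean(0),[np.linalg.norm(P[i]-P[i-1]) for i in range(4)])
print("tray outer",[onz(T,*t(*p),.02)[:2] for p in((157,330),(398,282),(440,432),(195,487))])
print("slab front",[onz(T,*t(*p),.014) for p in((243,183),(472,196))])
for a,b in (((308,178),(383,118)),((475,184),(455,77))): print("tip",tri(ray(T,*t(*a)),ray(S,*s(*b))))
for a,b in (((311,85),(328,87)),((476,92),(401,46))): print("posttop",tri(ray(T,*t(*a)),ray(S,*s(*b))))
m=cv2.inRange(hsv,(0,170,120),(6,255,255))|cv2.inRange(hsv,(174,170,120),(180,255,255));m[:,:245]=0;m[:,285:]=0;m[:160]=0;m[220:]=0
ys,xs=np.nonzero(m);r=cv2.minAreaRect(np.c_[xs,ys].astype(np.float32));print("grip",r,onz(T,*r[0],.142))
cv2.imwrite("pics/tr.png",cv2.resize(img[165:225,230:305],None,fx=8,fy=8,interpolation=cv2.INTER_CUBIC))
print(Rn.from_quat(sense()["tool_rot"]).as_matrix())
E
```

```text
((368.6212158203125, 225.92881774902344), (28.398433685302734, 48.79313659667969), 78.02386474609375)
tray in [[0.5539929438891722, 0.03038742767801647], [0.5695840024694389, -0.14697536703690553], [0.4644353921862795, -0.1478735642645875], [0.4501740913292197, 0.025296995268939693]] [ 0.5095 -0.0598  0.012 ] [np.float64(0.10394357435155159), np.float64(0.17804674121348268), np.float64(0.10515244648955888), np.float64(0.17375680530928986)]
tray outer [array([0.5558, 0.032 ]), array([ 0.5691, -0.1458]), array([ 0.4554, -0.1538]), array([0.4388, 0.0231])]
slab front [array([ 0.662 , -0.0485,  0.014 ]), array([ 0.63  , -0.2139,  0.014 ])]
tip (array([ 0.6044, -0.0703,  0.153 ]), [np.float64(0.0014008365492018374), np.float64(0.00140083654920172)])
tip (array([ 0.5847, -0.1806,  0.1512]), [np.float64(0.0029699411551563763), np.float64(0.002969941155156566)])
posttop (array([ 0.6647, -0.0824,  0.1639]), [np.float64(0.003056553307668189), np.float64(0.0030565533076682043)])
posttop (array([ 0.6442, -0.1911,  0.1649]), [np.float64(0.003652497416352273), np.float64(0.0036524974163523235)])
grip ((262.70001220703125, 186.90000915527344), (4.919349670410156, 14.758047103881836), 63.43495178222656) [0.6529 0.2909 0.142 ]
[[-0.0004  0.3661 -0.9306]
 [ 0.0019 -0.9306 -0.3661]
 [-1.     -0.0019 -0.0003]]
```

View pics/tr.png

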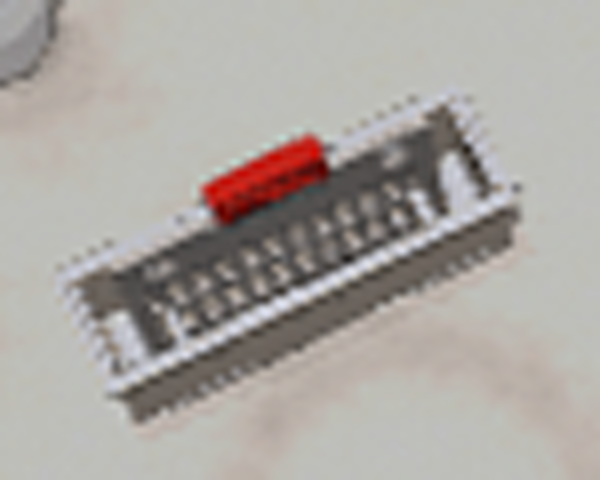

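Emit:
step_arm --increments '[0,-0.66,-0.65,-1.5,0,0,-1.33,-1.3,-3,0,0,-2,-1.95,-4.5,0,0,-2.66,-2.6,-6,0,0,-3.32,-3.27,-7.4,0]'

```text
t: 0.72
tcp_pos: [0.3387, -0.3219, 0.2307]
tool_rot: [0.617, 0.347, -0.616, 0.346]
force: [1.2, 0.2, 0.3]
finger_gap: 1.004
```

Run:
```python
from h import *
s=sense();print(s["tcp_pos"],Rn.from_quat(s["tool_rot"]).as_matrix().round(3),s["q"].round(2)); print(togo([.448,-.066,.15]))
```

```text
[ 0.33865455 -0.32194522  0.23067973] [[-0.     0.854 -0.52 ]
 [ 0.002 -0.52  -0.854]
 [-1.    -0.002 -0.002]] [-1.    0.32  1.81  0.    1.01 -0.45]
[ 1.35415815 -0.65937545 -4.58884305]
```

Emit:
step_arm --increments '[0,-0.13,-0.9,-1.45,0,0.2,-0.26,-1.85,-2.9,0,0.5,-0.4,-2.75,-4.3,0,0.9,-0.53,-3.65,-5.8,0,1.35,-0.66,-4.59,-7.2,0]'

```text
t: 1.35
tcp_pos: [0.4487, -0.0649, 0.15]
tool_rot: [0.479, 0.521, -0.478, 0.521]
force: [0.4, -0.9, 0.2]
finger_gap: 1.005
```

Run:
```python
from h import *
np.set_printoptions(precision=4,suppress=True)
s=sense();print(s["tcp_pos"],Rn.from_quat(s["tool_rot"]).as_matrix()[:,1])
W=camera_model("wrist");im=snapshot("wrist")
cv2.imwrite("pics/w1.png",im)
for X in((.5558,.032,.02),(.5691,-.1458,.02),(.4554,-.1538,.02),(.4388,.0231,.02),(.66,-.0485,.014),(.63,-.2139,.014),(.6044,-.0703,.153),(.5847,-.1806,.153),(.6457,-.1346,0)): print(X,proj(W,np.array(X),True))
```

```text
[ 0.4487 -0.0649  0.15  ] [0.9964 0.085  0.0011]
(0.5558, 0.032, 0.02) [440.5521  95.6204]
(0.5691, -0.1458, 0.02) [421.8418 271.0209]
(0.4554, -0.1538, 0.02) [313.8682 272.5537]
(0.4388, 0.0231, 0.02) [311.812   88.7045]
(0.66, -0.0485, 0.014) [511.5056 188.6552]
(0.63, -0.2139, 0.014) [452.2803 316.629 ]
(0.6044, -0.0703, 0.153) [548.9573 268.654 ]
(0.5847, -0.1806, 0.153) [473.0498 387.4607]
(0.6457, -0.1346, 0) [477.1066 254.915 ]
```

View pics/w1.png

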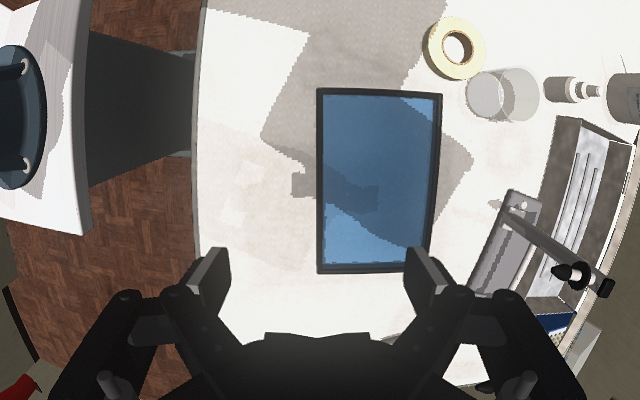

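Run:
```python
from h import *
np.set_printoptions(precision=4,suppress=True)
W=camera_model("wrist")
P=np.array([onz(W,*p,.02,True)[:2] for p in((317,88),(442,93),(432,272),(317,273))])
print(P,P.mean(0),[np.linalg.norm(P[i]-P[i-1]) for i in range(4)])
d=(P[0]+P[1]-P[2]-P[3]);print("yaw",np.degrees(np.arctan2(-d[0],d[1])))
e=(P[1]+P[2]-P[0]-P[3]);print("yaw",np.degrees(np.arctan2(e[1],e[0])))
print("frontmid",(P[0]+P[3])/2,"tip",onz(W,553,268,.155,True), "slabL",onz(W,511,190,.014,True))
g=(P[0]+P[3])/2+(P.mean(0)-(P[0]+P[3])/2)*.0025/.0585
print(g,togo([*g,.009]))
```

```text
[[ 0.441   0.0311]
 [ 0.5536  0.0424]
 [ 0.5783 -0.1364]
 [ 0.4575 -0.1448]] [ 0.5076 -0.0519] [np.float64(0.1767136192931412), np.float64(0.11310665558035007), np.float64(0.18050431308237158), np.float64(0.12115073429809199)]
yaw 6.617813684487369
yaw 4.794607427741075
frontmid [ 0.4493 -0.0568] tip [ 0.601  -0.0594  0.155 ] slabL [ 0.6551 -0.0406  0.014 ]
[ 0.4517 -0.0566] [ 2.3034  0.0763 -0.0061]
```

Run:
```python
from h import *
np.set_printoptions(precision=4,suppress=True)
s=sense();print(s["tcp_pos"],s["qd"],s["t"])
W=camera_model("wrist");im=snapshot("wrist");cv2.imwrite("pics/w2.png",im)
hsv=cv2.cvtColor(im,cv2.COLOR_BGR2HSV)
# rim: blue floor mask dilated to dark rim
b=cv2.inRange(hsv,(95,90,40),(115,255,255));d=cv2.inRange(im,(0,0,0),(60,60,60))
b[:, :300]=0;b[:,460:]=0;b[300:]=0
k=np.ones((19,19),np.uint8);m=b|(d&cv2.dilate(b,k));m[300:]=0
c=max(cv2.findContours(m,0,2)[0],key=cv2.contourArea)
pts=np.array([onz(W,*p[0],.02,True)[:2] for p in c],np.float32)
r=cv2.minAreaRect(pts*1000);print(r)
p=cv2.approxPolyDP(c,8,True)[:,0];print(p.tolist(),np.array([onz(W,*q,.02,True)[:2] for q in p]))
```

```text
[ 0.4478 -0.0584  0.1472] [-0.104  -0.0431  0.0329 -0.0574  0.1122 -0.0108] 1.4
((508.0753479003906, -59.925445556640625), (114.73529815673828, 179.71707153320312), 5.372148513793945)
[[319, 97], [325, 270], [403, 269], [336, 277], [412, 278], [432, 171], [434, 109], [425, 107], [439, 108], [429, 254], [440, 107]] [[ 0.4435  0.0235]
 [ 0.4651 -0.1406]
 [ 0.5449 -0.134 ]
 [ 0.477  -0.1478]
 [ 0.5573 -0.1444]
 [ 0.5544 -0.0307]
 [ 0.5475  0.0264]
 [ 0.5386  0.0268]
 [ 0.5523  0.0281]
 [ 0.5695 -0.1155]
 [ 0.5532  0.0292]]
```

Run:
```python
from h import *
s=sense();print(s["tcp_pos"],Rn.from_quat(s["tool_rot"]).as_matrix()[:,1],s["qd"].round(3));print(togo([.4512,-.0655,.010]))
```

```text
[ 0.44672714 -0.06108804  0.14816273] [ 0.99596105  0.08962682 -0.00535007] [-0.09  -0.037 -0.021 -0.052  0.027 -0.003]
[2.3017704  0.07997572 0.09436248]
```

Emit:
step_arm --increments '[0.5,0.08,0.09,0,0,1.1,0.08,0.09,0,0,1.7,0.08,0.09,0,0,2.1,0.08,0.09,0,0,2.1,0.08,0.09,0,0]'

```text
t: 2.08
tcp_pos: [0.4502, -0.0658, 0.0209]
tool_rot: [0.477, 0.526, -0.478, 0.517]
force: [-0.0, 0.2, 0.5]
finger_gap: 0.997
```

Run:
```python
from h import *
s=sense();print(s["tcp_pos"],Rn.from_quat(s["tool_rot"]).as_matrix()[:,1],s["qd"].round(3));print(togo([.4512,-.0655,.009]))
```

```text
[ 0.45017836 -0.06576558  0.02092527] [ 0.99607283  0.08811564 -0.00863471] [ 0.004 -0.049 -0.009  0.001  0.017 -0.   ]
[ 0.19861404  0.01906659 -0.00134818]
```

Emit:
step_arm --increments '[0.1,0.02,0,0,0.5,0.19,0.02,0,0,1,0.19,0.02,0,0,1,0.19,0.02,0,0,1,0.19,0.02,0,0,1]' --grip_force 25

```text
t: 2.7
tcp_pos: [0.4514, -0.0656, 0.0099]
tool_rot: [0.477, 0.525, -0.478, 0.518]
force: [-0.7, -0.4, 1.9]
finger_gap: 0.055
```

Emit:
step_arm --increments '[0,0,0,0,1,0,0,0,0,1,0,0,0,0,1,0,0,0,0,1,0,0,0,0,1]'

```text
t: 3.32
tcp_pos: [0.4514, -0.0656, 0.01]
tool_rot: [0.477, 0.525, -0.478, 0.518]
force: [-1.6, -0.2, -0.7]
finger_gap: 0.056
```

Run:
```python
from h import *
s=sense();R=Rn.from_quat(s["tool_rot"]).as_matrix();print(s["tcp_pos"],R[:,1],s["finger_gap"])
# tray centre in tool frame: assume tool y == tray x, centre .056 ahead
tipL=np.array([.6044,-.0703]);tipR=np.array([.5847,-.1806]);yv=(tipL-tipR);yv/=np.linalg.norm(yv);xv=np.array([yv[1],-yv[0]])
O=(tipL+tipR)/2+.052*xv;print("O",O,"yaw",np.degrees(np.arctan2(xv[1],xv[0])))
for off in(.075,.0585):
    C=O-off*xv;g=C-.056*xv;print(off,C,g,togo([*g,s["tcp_pos"][2]]),"turn",np.degrees(np.arctan2(R[1,1],R[0,1])-np.arctan2(xv[1],xv[0]))/5)
```

```text
[ 0.45144406 -0.06557434  0.00996133] [ 0.99606534  0.0882561  -0.00804343] 0.05644861509443423
O [ 0.64573995 -0.13459272] yaw -10.126469508468043
0.075 [ 0.57190829 -0.1214061 ] [ 0.51678066 -0.1115601 ] [-0.01466072  1.01701656  0.85946124] turn 3.0379847256521155
0.0585 [ 0.58815126 -0.12430716] [ 0.53302362 -0.11446115] [-0.01733857  1.28240019  0.93149845] turn 3.0379847256521155
```

Emit:
step_arm --increments '[0,0.15,0.1,0.4,1,0,0.35,0.25,0.9,1,0,0.55,0.4,1.4,1,-0.01,0.75,0.55,1.9,1,-0.01,0.9,0.68,2.3,1]'

```text
t: 3.95
tcp_pos: [0.5073, -0.1005, 0.0099]
tool_rot: [-0.526, -0.476, 0.529, -0.465]
force: [-6.3, 5.2, 8.8]
finger_gap: 0.059
```

Run:
```python
from h import *
s=sense();R=Rn.from_quat(s["tool_rot"]).as_matrix();print(s["tcp_pos"],R[:,1],s["finger_gap"])
xv=np.array([.9844,-.1758]);g=np.array([.6457,-.1346])-(.061+.056)*xv
print(togo([*g,.010]),np.degrees(np.arctan2(R[1,1],R[0,1])-np.arctan2(xv[1],xv[0]))/5)
```

```text
[ 0.50726406 -0.10050417  0.00992211] [ 0.99348652 -0.11305528 -0.01424906] 0.05887208653216513
[-0.00849638  0.41063081  0.18011517] 0.7266692332796783
```

Emit:
step_arm --increments '[0,0.15,0.07,0.3,1,0,0.28,0.14,0.6,1,0,0.4,0.18,0.73,1,0,0.4,0.18,0.73,1,0,0.4,0.18,0.73,1]'

```text
t: 4.58
tcp_pos: [0.5264, -0.1122, 0.0099]
tool_rot: [-0.539, -0.462, 0.545, -0.446]
force: [-6.7, 3.4, 11.0]
finger_gap: 0.059
```

Run:
```python
from h import *
np.set_printoptions(precision=4,suppress=True)
s=sense();R=Rn.from_quat(s["tool_rot"]).as_matrix();print(s["tcp_pos"],R[:,1],s["force"],s["finger_gap"])
T=camera_model("top");W=camera_model("wrist")
im=snapshot("wrist");t=snapshot("top")
a=cv2.resize(t[150:260,310:450],(560,440),interpolation=cv2.INTER_CUBIC)
cv2.imwrite("pics/v3.png",np.vstack([cv2.resize(im[:,200:],(560,509))[150:320], a[:420]]) if 0 else a)
cv2.imwrite("pics/w3.png",im)
cv2.imwrite("pics/c3.png",np.vstack([a[60:330],cv2.resize(im[60:330,240:640],(560,378))[:325]]))
```

```text
[ 0.5264 -0.1122  0.0099] [ 0.9842 -0.1757 -0.023 ] [-6.6967  3.4294 10.9942] 0.0586686543252906
```

View pics/c3.png

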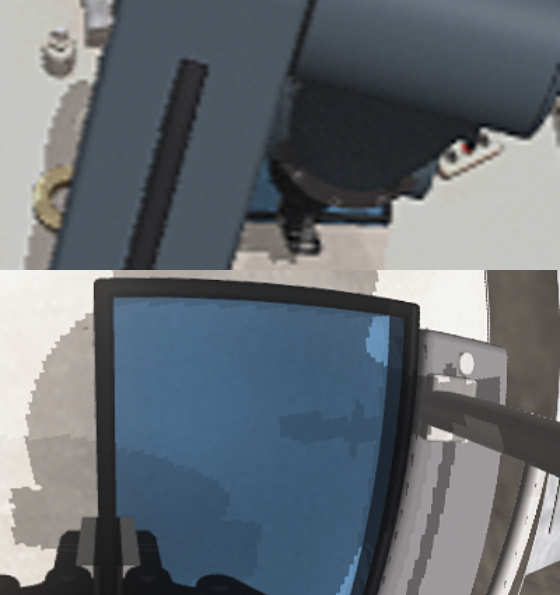

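Run:
```python
from h import *
np.set_printoptions(precision=4,suppress=True)
W=camera_model("wrist");s=sense();print(s["tcp_pos"],s["qd"].max())
yv=np.array([.1758,.9844]);xv=np.array([.9844,-.1758]);O=np.array([.6457,-.1346])
for n,p,z in(("trayRL",(539.3,85),.02),("trayFL",(240+96/1.4,60+10/1.4),.02),("slabL",(542.9,102.9),.014),("slabBackL",(240+507/1.4,60+78/1.4),.014)):
    X=onz(W,*p,z,True)[:2];print(n,X,"stand xy",(X-O)@xv,(X-O)@yv)
```

```text
[ 0.5264 -0.1121  0.0099] 0.0008029252293783591
trayRL [ 0.6539 -0.0413] stand xy -0.00831317907836532 0.09332744184612544
trayFL [ 0.5407 -0.0231] stand xy -0.12294326685057753 0.09131561628884159
slabL [ 0.6603 -0.0508] stand xy -0.0003998722613020969 0.0850269161975511
slabBackL [ 0.7133 -0.0603] stand xy 0.053505470399884264 0.08505479877964922
```

Emit:
step_arm --increments '[0,0.06,0,0,1,0,0.12,0,0,1,0,0.16,0,0,1,0,0.16,0,0,1,0,0.16,0,0,1]'

```text
t: 5.3
tcp_pos: [0.5315, -0.1122, 0.0099]
tool_rot: [-0.537, -0.465, 0.547, -0.442]
force: [-8.8, 1.7, 11.1]
finger_gap: 0.059
```

Emit:
step_arm --increments '[0,0,0,0,0.7,0,0,0,0,0.6,0,0,0,0,0.5,-0.2,0,0,0,0.4,-0.6,0,0,0,0.4]'

```text
t: 5.92
tcp_pos: [0.5323, -0.1127, 0.046]
tool_rot: [-0.537, -0.466, 0.547, -0.442]
force: [0.5, 0.0, 0.5]
finger_gap: 0.6
```

Emit:
step_arm --increments '[-1,0,0,0,0,-2,0,0,0,0,-3,0,0,0,0,-3.3,0,0,0,0,-3.3,0,0,0,0]'

```text
t: 6.55
tcp_pos: [0.5397, -0.1164, 0.2465]
tool_rot: [-0.538, -0.464, 0.546, -0.444]
force: [0.1, -1.1, -0.1]
finger_gap: 0.997
```

Run:
```python
from h import *
np.set_printoptions(precision=4,suppress=True)
s=sense();R=Rn.from_quat(s["tool_rot"]).as_matrix();print(s["tcp_pos"],R[:,1],s["q"])
W=camera_model("wrist");im=snapshot("wrist");cv2.imwrite("pics/w4.png",im)
hsv=cv2.cvtColor(im,cv2.COLOR_BGR2HSV)
b=cv2.inRange(hsv,(95,90,40),(115,255,255))
c=max(cv2.findContours(b,0,2)[0],key=cv2.contourArea)
yv=np.array([.1758,.9844]);xv=np.array([.9844,-.1758]);O=np.array([.6457,-.1346])
p=[onz(W,*q[0],.016,True)[:2]-O for q in c];p=np.array([[a@xv,a@yv] for a in p],np.float32)
print("inner tray stand frame",cv2.minAreaRect(p*1000),p.min(0),p.max(0))
# trough top cam: plate direction from crop /8
T=camera_model("top");t=lambda u,v:(230+u/8,165+v/8)
q=[onz(T,*t(*p),.062)[:2] for p in((65,275),(455,95),(520,200),(120,390))];print("trough",q,np.mean(q,0),q[1]-q[0],q[2]-q[3])
g=[onz(T,*t(*p),.142)[:2] for p in((205,188),(312,137),(328,152),(222,205))];print("grip",np.mean(g,0),g)
```

```text
[ 0.5397 -0.1164  0.2465] [ 0.984  -0.1757 -0.0292] [-0.4162  0.4233  1.5785  0.0027  1.1705 -0.2405]
inner tray stand frame ((-58.971336364746094, 4.0677337646484375), (103.50090789794922, 165.07290649414062), 0.6628412008285522) [-0.1111 -0.078 ] [-0.0069  0.0865]
trough [array([0.6505, 0.3874]), array([0.714 , 0.2083]), array([0.6598, 0.1851]), array([0.5941, 0.3672])] [0.6546 0.287 ] [ 0.0635 -0.179 ] [ 0.0656 -0.1821]
grip [0.6548 0.2886] [array([0.6502, 0.3149]), array([0.6675, 0.2684]), array([0.6598, 0.2624]), array([0.6417, 0.3085])]
```

Run:
```python
from h import *
print(togo([.685,.203,.25]),Rn.from_quat(sense()["tool_rot"]).as_matrix().round(3))
```

```text
[-0.07824277  1.46420609 -5.66346106] [[-0.031  0.984 -0.176]
 [ 0.016 -0.176 -0.984]
 [-0.999 -0.033 -0.011]]
```

Emit:
step_arm --increments '[0,0.2,-0.9,-0.9,0,0,0.4,-1.8,-1.8,0,0,0.6,-2.7,-2.7,0,0,0.8,-3.6,-3.7,0,0,1.05,-4.3,-4.7,0]'

```text
t: 7.22
tcp_pos: [0.6451, 0.1292, 0.2427]
tool_rot: [0.434, 0.569, -0.44, 0.542]
force: [1.1, -0.6, -0.4]
finger_gap: 0.998
```

Run:
```python
from h import *
s=sense();R=Rn.from_quat(s["tool_rot"]).as_matrix()
print(s["tcp_pos"],togo([.685,.203,.25]),R.round(3),(19.7-np.degrees(np.arctan2(R[1,1],R[0,1])))/5)
```

```text
[0.64505196 0.12921512 0.24270602] [-0.12508628  0.93250181 -1.04170188] [[-0.035  0.971  0.235]
 [ 0.016  0.235 -0.972]
 [-0.999 -0.031 -0.024]] 1.2160128757394844
```

Emit:
step_arm --increments '[-0.05,0.5,-0.6,-0.7,0,-0.12,0.93,-1.04,-1.22,0,-0.12,0.93,-1.04,-1.22,0,-0.12,0.93,-1.04,-1.22,0,-0.12,0.93,-1.04,-1.22,0]'

```text
t: 7.85
tcp_pos: [0.6841, 0.2015, 0.2487]
tool_rot: [0.404, 0.592, -0.411, 0.564]
force: [-0.5, -0.1, 0.1]
finger_gap: 1.003
```

Run:
```python
from h import *
np.set_printoptions(precision=4,suppress=True)
s=sense();W=camera_model("wrist");im=snapshot("wrist");cv2.imwrite("pics/w5.png",im)
print(s["tcp_pos"],Rn.from_quat(s["tool_rot"]).as_matrix(),s["qd"])
hsv=cv2.cvtColor(im,cv2.COLOR_BGR2HSV)
m=cv2.inRange(hsv,(0,170,70),(6,255,255))|cv2.inRange(hsv,(174,170,70),(180,255,255))
for c in cv2.findContours(m,0,2)[0]:
    if cv2.contourArea(c)>80:
        r=cv2.minAreaRect(c);print(r,onz(W,*r[0],.142,True));
        P=np.array([onz(W,*p,.142,True)[:2] for p in cv2.boxPoints(r)]);print(P)
print(proj(W,np.array([.655,.288,.142]),True))
```

```text
[0.6841 0.2015 0.2487] [[-0.0378  0.9414  0.3351]
 [ 0.0156  0.3358 -0.9418]
 [-0.9992 -0.0303 -0.0274]] [-0.004  -0.0091 -0.0085  0.0025  0.0002  0.0005]
((324.5, 86.0), (62.0, 13.0), 90.0) [0.6575 0.2896 0.142 ]
[[0.644  0.3121]
 [0.6538 0.3156]
 [0.671  0.2677]
 [0.6612 0.2641]]
((487.5369873046875, 29.114315032958984), (27.344398498535156, 13.311772346496582), 35.21759033203125) [0.7722 0.3968 0.142 ]
[[0.7578 0.3912]
 [0.7619 0.4055]
 [0.7873 0.403 ]
 [0.7828 0.3885]]
[320.8084  86.8144]
```

View pics/w5.png

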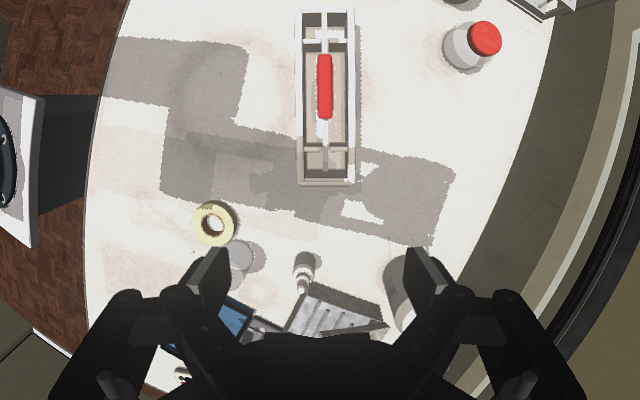

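Run:
```python
from h import *
np.set_printoptions(precision=4,suppress=True)
for z in(.2,.15,.111): print(togo([.657,.289,z]))
T=camera_model("top");S=camera_model("scene")
print("bottle",tri(ray(T,312,128),ray(S,234,168)))
```

```text
[ 0.8588  0.0854 -1.5033]
[ 1.6914  0.1099 -1.4805]
[ 2.3409  0.1291 -1.4628]
bottle (array([0.8481, 0.0981, 0.1479]), [np.float64(0.0030448868795876173), np.float64(0.003044886879587302)])
```

Emit:
step_arm --increments '[0,0.05,-0.8,0,0,0.3,0.08,-1.5,0,0,0.86,0.09,-1.5,0,0,1.5,0.1,-1.49,0,0,1.69,0.11,-1.48,0,0]'

```text
t: 8.52
tcp_pos: [0.655, 0.2877, 0.1473]
tool_rot: [0.403, 0.593, -0.412, 0.562]
force: [-0.3, 0.2, -0.1]
finger_gap: 1.0
```

Run:
```python
from h import *
np.set_printoptions(precision=4,suppress=True)
s=sense();W=camera_model("wrist");print(s["tcp_pos"],Rn.from_quat(s["tool_rot"]).as_matrix()[:,1],s["qd"]);
im=snapshot("wrist")
hsv=cv2.cvtColor(im,cv2.COLOR_BGR2HSV)
m=cv2.inRange(hsv,(0,170,70),(6,255,255))|cv2.inRange(hsv,(174,170,70),(180,255,255))
for c in cv2.findContours(m,0,2)[0]:
    if cv2.contourArea(c)>80:
        r=cv2.minAreaRect(c);print(r,[onz(W,*p,.142,True)[:2] for p in cv2.boxPoints(r)])
print(togo([.657,.289,.111]))
```

```text
[0.655  0.2877 0.1473] [ 0.9416  0.3348 -0.0354] [-0.0053  0.0725  0.0078  0.0037 -0.1527 -0.0077]
((319.4999694824219, 240.5), (20.999996185302734, 86.99998474121094), 0.0) [array([0.66  , 0.2653]), array([0.6435, 0.313 ]), array([0.6534, 0.3166]), array([0.671 , 0.2695])]
((541.0, 121.0), (48.0, 34.0), 90.0) [array([0.7343, 0.4064]), array([0.7582, 0.4189]), array([0.7699, 0.3931]), array([0.745, 0.382])]
[0.6008 0.0522 0.0045]
```

Emit:
step_arm --increments '[0.3,0.05,-0.01,0,0,0.6,0.05,-0.01,0,0,0.6,0.05,-0.01,0,0.3,0.6,0.05,-0.01,0,0.6,0.6,0.05,-0.01,0,1]' --grip_force 60

```text
t: 9.2
tcp_pos: [0.6572, 0.29, 0.1121]
tool_rot: [0.404, 0.592, -0.412, 0.563]
force: [-0.9, 0.2, 0.9]
finger_gap: 0.377
```

Emit:
step_arm --increments '[0,0,0,0,1,0,0,0,0,1,0,0,0,0,1,0,0,0,0,1,0,0,0,0,1]'

```text
t: 9.82
tcp_pos: [0.6579, 0.2902, 0.1129]
tool_rot: [0.404, 0.592, -0.411, 0.563]
force: [0.4, 0.0, 4.1]
finger_gap: 0.131
```

Run:
```python
from h import *
np.set_printoptions(precision=4,suppress=True)
s=sense();print(s["tcp_pos"],Rn.from_quat(s["tool_rot"]).as_matrix(),s["finger_gap"]*85);
p=s["tcp_pos"]
for z in(.03,.07,.13): print(togo(p+[0,0,z]))
```

```text
[0.6579 0.2902 0.1129] [[-0.0384  0.9418  0.3339]
 [ 0.0155  0.3347 -0.9422]
 [-0.9991 -0.031  -0.0275]] 11.117835573955606
[-0.4996 -0.0155 -0.0137]
[-1.1657 -0.0362 -0.032 ]
[-2.1648 -0.0672 -0.0595]
```

Emit:
step_arm --increments '[-0.3,-0.01,-0.01,0,1,-0.7,-0.02,-0.02,0,1,-1.2,-0.04,-0.03,0,1,-1.8,-0.06,-0.05,0,1,-2.16,-0.07,-0.06,0,1]'

```text
t: 10.45
tcp_pos: [0.657, 0.29, 0.2444]
tool_rot: [0.404, 0.592, -0.412, 0.563]
force: [0.8, 0.2, -4.0]
finger_gap: 0.123
```

Run:
```python
from h import *
np.set_printoptions(precision=4,suppress=True)
s=sense();R=Rn.from_quat(s["tool_rot"]).as_matrix();print(s["tcp_pos"],s["force"],s["finger_gap"])
xv=np.array([.9844,-.1758]);O=np.array([.6457,-.1346])
T=camera_model("top")
b=onz(T,336,206,0)[:2]-O;yv=np.array([.1758,.9844]);print("beaker stand frame",b@xv,b@yv)
g=O-.105*xv;print(g,togo([*g,.25]), (np.degrees(np.arctan2(R[1,1],R[0,1]))+10.12)/5)
```

```text
[0.657  0.29   0.2444] [ 0.7542  0.1994 -4.0141] 0.12300621032958269
beaker stand frame -0.07372326659646576 0.16804084405264932
[ 0.5423 -0.1161] [-0.12   -4.0685  5.7374] 5.935829137184885
```

Emit:
step_arm --increments '[0,-0.25,0.35,0.4,1,-0.02,-0.7,1,1.1,1,-0.04,-1.2,1.7,1.8,1,-0.06,-1.7,2.4,2.5,1,-0.06,-2.1,3,3,1]'

```text
t: 11.08
tcp_pos: [0.5963, 0.0765, 0.247]
tool_rot: [0.474, 0.534, -0.487, 0.504]
force: [0.6, 0.1, -2.6]
finger_gap: 0.128
```

Run:
```python
from h import *
s=sense();R=Rn.from_quat(s["tool_rot"]).as_matrix();print(s["tcp_pos"],s["finger_gap"])
g=[.5423,-.1161,.25];print(togo(g), (np.degrees(np.arctan2(R[1,1],R[0,1]))+10.12)/5)
```

```text
[0.59631699 0.07651391 0.24697877] 0.1277718978191904
[-0.05911519 -1.14706377  3.13039678] 2.9114820812310844
```

Emit:
step_arm --increments '[-0.02,-0.3,0.8,0.8,1,-0.04,-0.6,1.6,1.6,1,-0.05,-0.9,2.4,2.3,1,-0.06,-1.1,2.9,2.8,1,-0.06,-1.15,3.13,2.91,1]'

```text
t: 11.7
tcp_pos: [0.5405, -0.1172, 0.25]
tool_rot: [-0.534, -0.468, 0.551, -0.438]
force: [-1.0, 0.8, -2.4]
finger_gap: 0.129
```

Emit:
step_arm --increments '[0,0,0,0,1,0,0,0,0,1,0,0,0,0,1,0,0,0,0,1,0,0,0,0,1]'

```text
t: 12.32
tcp_pos: [0.5406, -0.1167, 0.25]
tool_rot: [-0.534, -0.468, 0.551, -0.438]
force: [0.4, -0.6, -3.5]
finger_gap: 0.13
```

Run:
```python
from h import *
np.set_printoptions(precision=4,suppress=True)
s=sense();R=Rn.from_quat(s["tool_rot"]).as_matrix();print(s["tcp_pos"],R,s["finger_gap"],s["qd"])
W=camera_model("wrist");im=snapshot("wrist");cv2.imwrite("pics/w6.png",im)
sc=snapshot("scene");cv2.imwrite("pics/s6.png",sc)
a=cv2.resize(sc[90:230,270:400],(560,603),interpolation=cv2.INTER_CUBIC)[:595]
cv2.imwrite("pics/c6.png",a)
xv=np.array([.9844,-.1758]);yv=np.array([.1758,.9844]);O=np.array([.6457,-.1346])
for y in(.055,-.055): print("tip px",proj(W,np.r_[O-.052*xv+y*yv,.155],True))
```

```text
[ 0.5406 -0.1167  0.25  ] [[-0.0458  0.983  -0.1779]
 [ 0.0161 -0.1774 -0.984 ]
 [-0.9988 -0.0479 -0.0077]] 0.12952174598099703 [-0.0039  0.0007 -0.0029 -0.0013  0.0003  0.0004]
tip px [391.0516 131.2852]
tip px [382.7659 260.1039]
```

View pics/w6.png

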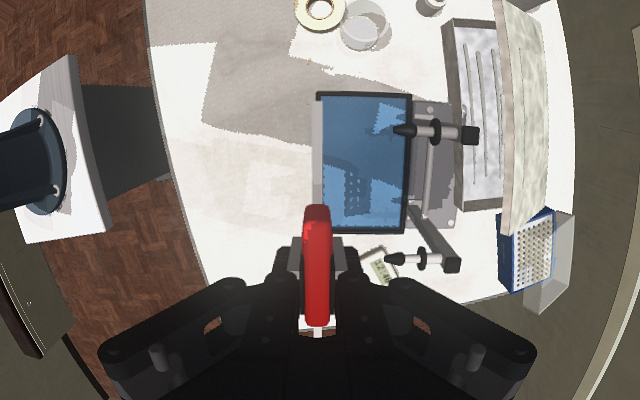

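Run:
```python
from h import *
np.set_printoptions(precision=4,suppress=True)
W=camera_model("wrist");im=cv2.imread("pics/w6.png")
tl=onz(W,393,131,.155,True);tr=onz(W,384.5,259,.155,True);d=tl-tr
print("tips",tl,tr,np.linalg.norm(d),"yaw",np.degrees(np.arctan2(-d[0],d[1])),"mid",(tl+tr)/2)
xv=np.array([.9844,-.1758]);yv=np.array([.1758,.9844]);t=sense()["tcp_pos"][:2]
O=np.array([.6457,-.1346]);
st=lambda X:np.array([(X[:2]-O)@xv,(X[:2]-O)@yv])
print("tcp stand",st(t),"tips stand",st(tl),st(tr))
hsv=cv2.cvtColor(im,cv2.COLOR_BGR2HSV)
m=cv2.inRange(hsv,(0,170,70),(6,255,255))|cv2.inRange(hsv,(174,170,70),(180,255,255))
c=max(cv2.findContours(m,0,2)[0],key=cv2.contourArea)[:,0]
print("grip px",c.min(0),c.max(0))
# bright top face
sat=im[:,:,2].astype(int)
for r in(206,209,212,216,220,225,235,300,315,322,326,330,334): print(r,im[r,317],np.nonzero(m[r])[0][[0,-1]] if m[r].any() else None)
for v in(205,224,327): print(v,st(onz(W,317,v,.279,True)))
print([ (r,im[r,316].tolist(),im[r,318].tolist()) for r in range(92,112,2)])
for v in (92,96,100): print("plate end",v,st(onz(W,317,v,.251,True)))
# predicted pixels of plate features for plate centred at tcp
for y,z in((75,.251),(75,.141),(27,.279),(27,.251),(-27,.279)): print(y,z,proj(W,np.r_[t+yv*y/1000,z],True))
cv2.imwrite("pics/c7.png",cv2.resize(im[85:345,260:400],None,fx=2.3,fy=2.3,interpolation=cv2.INTER_CUBIC))
```

```text
tips [ 0.6057 -0.0716  0.155 ] [ 0.5864 -0.1791  0.155 ] 0.10920263188594889 yaw -10.197786733020973 mid [ 0.5961 -0.1254  0.155 ]
tcp stand [-0.1066 -0.0012] tips stand [-0.0504  0.055 ] [-0.0506 -0.0542]
grip px [302 222] [329 325]
206 [ 54  54 105] None
209 [ 51  51 104] None
212 [ 50  52 104] None
216 [ 51  52 106] None
220 [ 53  53 124] None
225 [ 57  59 165] [303 324]
235 [ 57  58 177] [302 327]
300 [ 37  41 170] [305 328]
315 [ 36  38 168] [305 329]
322 [ 35  37 168] [306 327]
326 [ 73  77 159] None
330 [215 218 224] None
334 [214 218 225] None
205 [-0.1033  0.0343]
224 [-0.1033  0.0264]
327 [-0.1034 -0.0261]
[(92, [66, 68, 70], [51, 52, 52]), (94, [54, 59, 63], [57, 57, 59]), (96, [59, 62, 62], [58, 59, 60]), (98, [60, 61, 62], [57, 58, 59]), (100, [87, 88, 90], [84, 85, 87]), (102, [181, 186, 190], [182, 185, 190]), (104, [178, 180, 186], [177, 181, 186]), (106, [178, 181, 187], [177, 179, 185]), (108, [178, 180, 187], [177, 179, 184]), (110, [178, 179, 187], [178, 180, 186])]
plate end 92 [-0.1046  0.0787]
plate end 96 [-0.1046  0.0769]
plate end 100 [-0.1046  0.075 ]
75 0.251 [312.5527 102.5629]
75 0.141 [320.9668 105.2324]
27 0.279 [308.7325 225.2631]
27 0.251 [312.9472 203.9216]
-27 0.279 [310.1975 330.01  ]
```

View pics/c7.png

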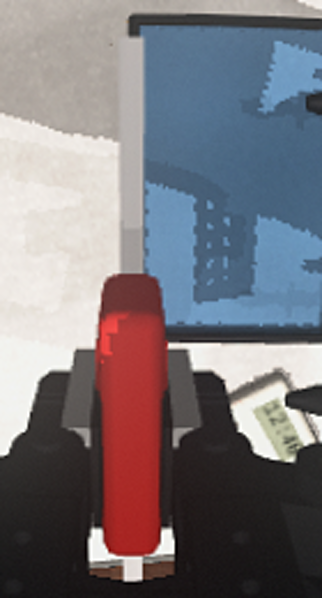

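```bash
cat >> h.py <<'E'
xv=np.array([.9844,-.1758]);yv=np.array([.1758,.9844]);O=np.array([.6457,-.1346])
def st(X): return np.array([(X[:2]-O)@xv,(X[:2]-O)@yv])
def goto(x,y,z):
    print(x,y,z,togo([*(O+x*xv+y*yv),z]).round(3))
def rep():
    s=sense();R=Rn.from_quat(s["tool_rot"]).as_matrix();print("st",st(s["tcp_pos"]).round(4),"z",s["tcp_pos"][2].round(4),"yaw",np.degrees(np.arctan2(R[1,1],R[0,1])).round(2),"y_z",R[2,1].round(3),"F",s["force"].round(1),"gap",s["finger_gap"])
E
python3 - <<'E'
from h import *
rep();goto(-.1066,-.0006,.21);goto(-.1066,-.0006,.1712)
E
```

```text
st [-0.1066 -0.0012] z 0.25 yaw -10.25 y_z -0.048 F [-0.7 -0.2 -2.5] gap 0.13079018091057049
-0.1066 -0.0006 0.21 [ 0.666  0.032 -0.004]
-0.1066 -0.0006 0.1712 [1.312e+00 6.300e-02 1.000e-03]
```

Emit:
step_arm --increments '[0.3,0.02,-0.01,0,1,0.7,0.03,0,0,1,1.1,0.05,0,0,1,1.31,0.06,0,0,1,1.31,0.06,0,0,1]'

```text
t: 13.05
tcp_pos: [0.5401, -0.1162, 0.1706]
tool_rot: [-0.533, -0.468, 0.552, -0.438]
force: [0.6, 0.8, -3.5]
finger_gap: 0.13
```

Run:
```python
from h import *
np.set_printoptions(precision=4,suppress=True)
rep();goto(-.06,-.0006,.1712)
W=camera_model("wrist");im=snapshot("wrist");S=camera_model("scene");sc=snapshot("scene");cv2.imwrite("pics/w8.png",im)
a=cv2.resize(sc[120:220,270:390],(720,600),interpolation=cv2.INTER_CUBIC);cv2.imwrite("pics/c8.png",a)
p=sense()["tcp_pos"][:2]+.0012*xv
for y in(.055,-.055):
    u=proj(S,np.r_[p+y*yv,.155]);v=proj(S,np.r_[O-.052*xv+y*yv,.155]);print("hole crop",(u-[270,120])*6,"tip crop",(v-[270,120])*6)
```

```text
st [-0.1072 -0.0005] z 0.1706 yaw -10.26 y_z -0.05 F [ 0.6  0.8 -3.5] gap 0.12989970276965768
-0.06 -0.0006 0.1712 [-0.049  0.786 -0.   ]
hole crop [434.8398 274.7063] tip crop [349.9457 246.2383]
hole crop [544.8001 202.9504] tip crop [462.4638 177.2719]
```

View pics/c8.png

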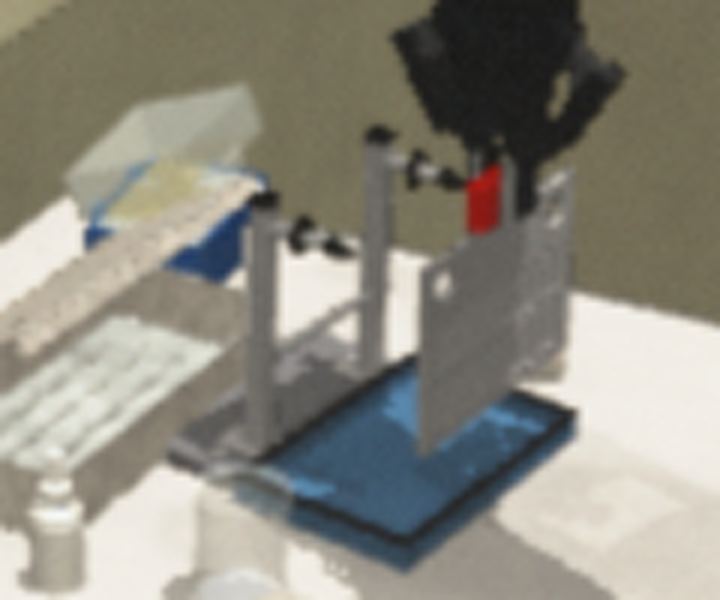

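Run:
```python
from h import *
rep();goto(-.06,-.0004,.1718);goto(-.045,-.0004,.1718)
```

```text
st [-0.1061 -0.0007] z 0.1719 yaw -10.26 y_z -0.047 F [ 0.4  0.1 -3.3] gap 0.1283214862418223
-0.06 -0.0004 0.1718 [-0.033  0.767 -0.007]
-0.045 -0.0004 0.1718 [-0.045  1.017 -0.008]
```

Emit:
step_arm --increments '[-0.01,0.3,0,0,1,-0.02,0.55,-0.01,0,1,-0.04,0.8,-0.01,0,1,-0.04,0.9,-0.01,0,1,-0.04,0.9,-0.01,0,1]'

```text
t: 13.78
tcp_pos: [0.5947, -0.1258, 0.1724]
tool_rot: [-0.534, -0.467, 0.551, -0.439]
force: [-0.9, -1.3, -3.2]
finger_gap: 0.131
```

Run:
```python
from h import *
rep();goto(-.04,-.0004,.1716);goto(-.028,-.0004,.1716)
```

```text
st [-0.0518 -0.0003] z 0.1724 yaw -10.25 y_z -0.046 F [-0.9 -1.3 -3.2] gap 0.13099356710016566
-0.04 -0.0004 0.1716 [0.004 0.197 0.001]
-0.028 -0.0004 0.1716 [-0.006  0.396  0.001]
```

Emit:
step_arm --increments '[0,0.06,0,0,1,0,0.12,0,0,1,0,0.18,0,0,1,0,0.2,0,0,1,0,0.2,0,0,1]'

```text
t: 14.4
tcp_pos: [0.6066, -0.1279, 0.1717]
tool_rot: [-0.534, -0.467, 0.551, -0.439]
force: [0.3, -0.6, -3.9]
finger_gap: 0.127
```

Run:
```python
from h import *
rep();goto(-.032,-.0004,.1716);goto(-.028,-.0004,.1716)
```

```text
st [-0.0397 -0.0003] z 0.1717 yaw -10.25 y_z -0.046 F [ 0.3 -0.6 -3.9] gap 0.12680958716277593
-0.032 -0.0004 0.1716 [-0.005  0.128  0.001]
-0.028 -0.0004 0.1716 [-0.008  0.195  0.001]
```

Emit:
step_arm --increments '[0,0.04,0,0,1,0,0.08,0,0,1,-0.005,0.12,0,0,1,-0.005,0.16,0,0,1,-0.005,0.16,0,0,1]'

```text
t: 15.02
tcp_pos: [0.6163, -0.1297, 0.1715]
tool_rot: [-0.534, -0.467, 0.551, -0.439]
force: [0.7, 1.2, -3.5]
finger_gap: 0.125
```

Run:
```python
from h import *
rep();goto(-.028,-.0004,.1716);goto(-.028,-.0004,.166)
```

```text
st [-0.0298 -0.0003] z 0.1715 yaw -10.24 y_z -0.045 F [ 0.7  1.2 -3.5] gap 0.12463082854318237
-0.028 -0.0004 0.1716 [-0.002  0.03   0.001]
-0.028 -0.0004 0.166 [0.091 0.034 0.002]
```

Emit:
step_arm --increments '[0,0.02,0,0,1,0.02,0.025,0,0,1,0.04,0.025,0,0,1,0.065,0.025,0,0,1,0.065,0.025,0,0,1]'

```text
t: 15.65
tcp_pos: [0.6176, -0.13, 0.1678]
tool_rot: [-0.534, -0.467, 0.551, -0.439]
force: [-0.3, 0.4, -1.7]
finger_gap: 0.129
```

Run:
```python
from h import *
rep()
sc=snapshot("scene");t=snapshot("wrist")
a=cv2.resize(sc[120:220,250:370],(600,500),interpolation=cv2.INTER_CUBIC);cv2.imwrite("pics/c9.png",a)
cv2.imwrite("pics/w9.png",t)
```

```text
st [-0.0284 -0.0004] z 0.1678 yaw -10.24 y_z -0.045 F [-0.3  0.4 -1.7] gap 0.12899996686566897
```

Emit:
step_arm --increments '[0.01,0,0,0,1,0.02,0,0,0,1,0.025,0,0,0,1,0.025,0,0,0,1,0.025,0,0,0,1]'

```text
t: 16.38
tcp_pos: [0.6177, -0.1301, 0.1673]
tool_rot: [-0.534, -0.467, 0.551, -0.44]
force: [-2.6, 0.2, 4.3]
finger_gap: 0.131
```

Run:
```python
from h import *
rep()
```

```text
st [-0.0284 -0.0005] z 0.1673 yaw -10.24 y_z -0.044 F [-2.6  0.2  4.3] gap 0.13091867774928723
```

Emit:
step_arm --increments '[0,0,0,0,0.8,0,0,0,0,0.75,0,0,0,0,0.65,0,0,0,0,0.6,0,0,0,0,0.6]'

```text
t: 17.0
tcp_pos: [0.6177, -0.1301, 0.1672]
tool_rot: [-0.534, -0.467, 0.551, -0.44]
force: [0.3, -0.3, 0.5]
finger_gap: 0.4
```

Run:
```python
from h import *
rep();s=sense();x=st(s["tcp_pos"])[0]
for z in(.03,.09): goto(x,-.0005,s["tcp_pos"][2]+z)
```

```text
st [-0.0283 -0.0005] z 0.1672 yaw -10.24 y_z -0.045 F [ 0.3 -0.3  0.5] gap 0.39970404281968164
-0.028347430656300424 -0.0005 0.19716284224398967 [-0.499 -0.022 -0.003]
-0.028347430656300424 -0.0005 0.25716284224398966 [-1.498 -0.067 -0.01 ]
```

Emit:
step_arm --increments '[-0.1,-0.005,0,0,0.5,-0.4,-0.02,0,0,0.5,-0.8,-0.04,0,0,0.5,-1.3,-0.06,0,0,0.5,-1.7,-0.08,0,0,0.5]'

```text
t: 17.62
tcp_pos: [0.618, -0.1309, 0.2723]
tool_rot: [-0.535, -0.466, 0.55, -0.441]
force: [0.4, 0.2, -0.1]
finger_gap: 0.501
```

Run:
```python
from h import *
rep(); goto(-.15,.0,.28)
```

```text
st [-0.028  -0.0013] z 0.2723 yaw -10.23 y_z -0.041 F [ 0.4  0.2 -0.1] gap 0.5009909670124765
-0.15 0.0 0.28 [-0.044 -2.038 -0.017]
```

Emit:
step_arm --increments '[0,-0.6,0,0,0.5,-0.2,-1.2,0,0,0.5,-0.3,-1.6,0,0,0.5,-0.3,-1.6,0,0,0.5,-0.3,-1.6,0,0,0.5]'

```text
t: 18.25
tcp_pos: [0.5253, -0.1145, 0.2952]
tool_rot: [-0.535, -0.465, 0.55, -0.441]
force: [-0.2, -0.6, -0.3]
finger_gap: 0.503
```

Run:
```python
from h import *
np.set_printoptions(precision=4,suppress=True)
rep()
W=camera_model("wrist");w=snapshot("wrist");S=camera_model("scene");sc=snapshot("scene");cv2.imwrite("pics/w10.png",w);cv2.imwrite("pics/s10.png",sc)
a=cv2.resize(sc[120:220,260:380],(480,400),interpolation=cv2.INTER_CUBIC)
b=w[60:360,280:600]
cv2.imwrite("pics/c10.png",np.hstack([a,cv2.resize(b,(320,300)) if 0 else cv2.copyMakeBorder(b,0,100,0,0,0)]))
hsv=cv2.cvtColor(w,cv2.COLOR_BGR2HSV)
m=cv2.inRange(hsv,(0,170,50),(6,255,255))|cv2.inRange(hsv,(174,170,50),(180,255,255));m[:60]=0
c=max(cv2.findContours(m,0,2)[0],key=cv2.contourArea)
r=cv2.minAreaRect(c);print(r)
for z in(.196,): print([st(onz(W,*p,z,True)) for p in cv2.boxPoints(r)])
for y in(.027,-.027): print("grip top px",proj(W,np.r_[O-.027*xv+y*yv,.196],True))
for y in(.055,-.055): print("hole crop",(proj(S,np.r_[O-.027*xv+y*yv,.151])-[260,120])*4,"lower corner",(proj(S,np.r_[O-.027*xv+y/.055*.075*yv,.058])-[260,120])*4)
```

```text
st [-0.1221 -0.0014] z 0.2952 yaw -10.25 y_z -0.039 F [-0.2 -0.6 -0.3] gap 0.5026383891265023
((431.80474853515625, 194.571533203125), (11.399497032165527, 59.65367889404297), 5.079607963562012)
[array([-0.0321, -0.0236]), array([-0.0325,  0.0283]), array([-0.0224,  0.0277]), array([-0.0214, -0.0247])]
grip top px [434.8966 166.0634]
grip top px [428.5698 227.3424]
hole crop [247.3578 159.7955] lower corner [229.4574 270.4038]
hole crop [322.994  114.5018] lower corner [329.6648 203.5159]
```

View pics/c10.png

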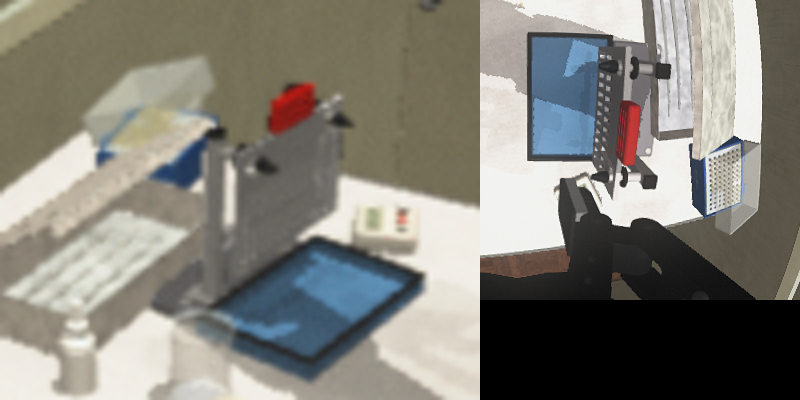

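Emit:
step_arm --increments '[0,0,0,0,0.5,0,0,0,0,0.5,0,0,0,0,0.5,0,0,0,0,0.5,0,0,0,0,0.5]'

```text
t: 18.98
tcp_pos: [0.5252, -0.1145, 0.2943]
tool_rot: [-0.535, -0.466, 0.55, -0.441]
force: [-0.2, -0.2, -0.6]
finger_gap: 0.498
```

Run:
```python
from h import *
a=cv2.imread("pics/s10.png").astype(int)[120:220,300:350];b=snapshot("scene").astype(int)[120:220,300:350];c=snapshot("scene").astype(int)[120:220,300:350]
print(abs(a-b).mean(),abs(b-c).mean(),(abs(a-b).max(2)>40).sum(),(abs(b-c).max(2)>40).sum());rep()
print(sign_off())
```

```text
1.3426666666666667 1.3156666666666668 0 0
st [-0.1221 -0.0014] z 0.2944 yaw -10.24 y_z -0.04 F [-0.2 -0.1 -0.3] gap 0.5028150760309186
the job is handed in; nothing more can be done
None
```

The job is handed in. The tray is against the stand's foot, and the plate hangs on both pegs with its holes in the grooves. It took about 19 s of the 72 s; no verdict was reported.

- **Tray:** I slid it along the bench, gripped by its front wall. The wrist camera put its centre 59 mm in front of the stand's origin, about 4 mm off centre and under 1° out of square. All three are within the limits.
- **Plate:** I took it out by the red grip and threaded both holes over the peg heads with no contact force. I then lowered it about 4 mm until the pegs carried its weight.
- **Last look:** With the gripper clear, the grip's centre measured 27 mm in front of the posts and about 2 mm off centre, where the plate should hang. The black heads show in front of the plate, and no pixels changed between the last pictures.
- **Disagreements:** The tool ended up tilted about 2.5°, which the moves cannot correct, but the plate hung free after release. The scene camera placed the holes and pegs about 1 px from where I predicted, so I relied on the wrist camera.
- **Not checked:** I didn't measure the other things on the bench at the end. Nothing suggested the arm had touched them.

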